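# Ready the bench screw press and wind it down

## Robot

A 7-joint arm with a two-finger parallel gripper is mounted at the origin on the work surface. World frame = base frame: x ahead of the robot, y to its left, z up, the work surface at z = 0. Lengths are in m, angles in rad, forces in N, time in s.
With the tool pointing down it reaches from about 0.4 to 0.875 m from the base axis. Payload 6.5 kg.
Tool frame: the origin (TCP) lies between the finger pads; the fingertips stand 14 mm ahead of it and the grasp point (between the pads) lies 5 mm behind it; z points along the fingers, y is the line along which they close (so a half turn about z gives the same grasp; the last joint's range is limited). The gripper opens to 88 mm and grips with 3 to 60 N. Pads are 18 mm wide; open, the fingers measure 123 mm over their backs; the gripper's body (75 mm by 187 mm) begins 45 mm behind the grasp point.
Start: joints at [1.265, 0.536, -0.004, 1.538, 0.003, 1.067, -0.071], TCP at [0.154, -0.631, 0.253] pointing down, gripper open.
Joint ranges: [-2.7, 2.7], [-0.37, 2.16], [-1.27, 1.26], [0.24, 2.4], [-1.31, 4.45], [0.19, 1.91], [-2.76, 2.76]. Speed limits (rad/s): [2.39, 2.39, 3.14, 3.14, 3.14, 3.14, 3.14].

## Interface

Orientations are given as a rotation vector (axis times angle).
In Python, from workcell import ctrl, imaging gives the robot as it stands.
- The arm moves only by the tool move_arm, never from a script. Its argument "moves" is a list of rows, each a list of 3 entries, a list of its own where there are three numbers: the shift along the tool's x, y, z in units of 25 mm (1.0 is 25 mm), then the turn, a rotation vector about the tool's x, y, z in units of 6 degrees (1.0 is 6 degrees), then the opening, from -1 (shut) to 1 (fully open). In form: [[[tx, ty, tz], [rx, ry, rz], claw], ...]. A call has 1 to 20 rows; each row shifts and turns the commanded pose from where the row before left it, along the tool's axes as they then stand; what a row does not reach is not made up. A row lasts 1/8 s, in which the tool goes at most 62.5 mm and 10.7 degrees, less where a joint would pass 70% of its speed; a pose out of reach is approached as far as the arm can. A call is refused whole if a number of a shift passes 1 or a number of a turn 1, either way. A call with a gripper value outside its range is refused whole. The fingers move at their own pace and stop on an object; "grip_force" is the grip in N (left out, the last holds). Time passes only in rows, so rows that do not move let the fingers close. It gives the time, the measured TCP pose, the force, the opening and the grip force at its end, in the units of the state.
- ctrl.read_state(): the state, without advancing time (a new reading comes with each control period).
- imaging.capture(name): name is "side" or "top" or "wrist"; returns the picture (384x512x3 uint8, red, green, blue); there is no depth.
- imaging.calibration(name): a dict with "vertical_fov" (degrees; the focal length in pixels is half the picture's height over the tangent of half this angle, whatever the lens; pixels are square), "cx", "cy" (the principal point, pixels), "k1" (the pictures are not rectified: a ray, as slopes to the right and down, at radius r is drawn at 1 + k1 r^2 times it, then the intrinsics apply), "pose" (4x4, takes a point from camera to world coordinates). Camera axes: x right, y up, looking along -z (the intrinsics and any distortion apply to the point x, -y, -z); pixel columns grow to the right and rows downward; lengths in m; the calibration is good to about 2 mm. A picture is of the moment at which its call begins: read the wrist's pose just before it. calibration takes no time and is no camera call; for the wrist camera it gives the pose at the moment of the call.
- ctrl.job_done(): hands the job in; it is judged then, once.
The state is a dict: "t": time; "joint_positions": joint angles; "qd": joint speeds; "effort": joint torques, N m; "tool_pos": TCP position; "orientation": TCP orientation; "contact_force": force on the tool from outside, world axes, zero at the start; "moment": the same for the moment, N m; "grip_width": finger opening in m; "grip_force": force on a finger pad.
Only numpy, scipy, OpenCV 4.12 (cv2) and the standard library are available. Lean on these libraries where they do the work, as an engineer would, in place of code of your own. Each camera call takes 0.05 s, during which the arm holds its last target. There are 200 camera calls.

## Task

Get the small green screw press on the jeweller's bench ready and close it: first swing the folded red crank grip of its handwheel up and out until it snaps into its catch and stands upright, next push the yellow safety lever down until its detent holds it, then crank the wheel clockwise (seen from above) until the ram rests on the brass blank. Leave the grip standing and the lever down, let go, and do not knock over or shift the pots and tools around the press.

Things in the scene. Friction and masses are not known exactly. Their poses are not given: they have to be found in the camera images.
- press: Green two-pillar bench screw press, fixed; its place and heading vary. Base 150 (x) x 160 (y) x 25 mm; green head 70 x 120 mm, 100 to 125 mm up; handwheel on top. Origin: centre of the underside, below the wheel's axis. The yellow lever sticks out on its -y side. A thin steel stop post (8 mm thick, top 178 mm up) stands on the +y side, 90 mm from the axis
- wheel_hub (a point): Top centre of the dark handwheel's hub, on the wheel's vertical axis, 178 mm above the bench. Hub 36 mm in diameter with a brass cap 4 mm high. Three spokes 12 mm thick; round rim 16 mm thick, its centre line 75 mm from the axis and 165 mm above the bench (top 173 mm)
- wheel (a joint): Turn of the handwheel, rad, grows clockwise seen from above; starts between 0 and 0.75, hard end at 4.6 with the ram on the blank. Friction about 0.22 N m, so it stays where left. It is stopped at about 0.87 while the grip is folded (its heel meets the stop post) or the yellow lever is up (a lug under the wheel meets the lever's pin)
- ram (a joint): Downward travel of the steel ram, m: 0.0048 m for each rad of the wheel, 0 fully open, 0.022 when the ram rests on the brass blank
- ram_foot (a point): Centre of the ram's flat underside (44 mm disc), on the press axis; 85 mm above the bench when fully open. The top of the brass blank, 32 mm in diameter, lies on the anvil 63 mm above the bench
- handle (a joint): Swing of the crank handle about its hinge, rad. 0 = folded: pointing from the rim inwards over the hub, rising 30 degrees above level. Grows as it swings up and outwards; upright at 1.05, hard end 1.1 (3 degrees beyond). Starts at 0 to 0.3 and stays where left; a ball catch resists from about 0.68 (some 4 to 8 N at the grip's end) and snaps it to about 1.1 once past 0.9
- handle_hinge (a point): The crank handle's hinge on the rim, 75 mm from the wheel's axis, 175 mm above the bench; goes round with the wheel. Its axis is level, along the rim, so the handle swings in the upright plane through the wheel's axis. Pushing the caught grip inwards with some 4 to 8 N folds it again; pushing it along the rim does not
- grip_middle (a point): Middle of the red grip sleeve, 43 mm from the hinge along the handle. The sleeve is a cylinder 22 mm in diameter, from 16 to 70 mm from the hinge, and spins freely on the handle's rod, so it can be held in a fixed orientation while cranking
- grip_end (a point): Centre of the free end of the red grip, 70 mm from the hinge. Nothing but the wheel lies below it: a closed finger can be let down between the hub's top and the end's height and push it outwards
- lever (a joint): Yellow safety lever, rad: 0 up (sprung, rises back), grows as its pad is pressed down, hard end at 0.5. A detent resists from about 0.1 (some 4 to 6 N at the pad); once past about 0.3 it snaps down and then rests, held, at about 0.44
- lever_pad (a point): Centre of the top of the lever's yellow pad, 34 x 34 x 10 mm, about 133 mm from the wheel's axis. The pad sinks about 53 mm from up to down, in an arc about a level hinge 30 mm from the axis, 140 mm above the bench
- file_can: Bystander: loose ribbed aluminium can 76 mm in diameter, 105 mm high, with files sticking up to 235 mm; origin centre of the underside
- plier_can: Bystander: loose steel can 76 mm in diameter, 105 mm high, with plier handles (yellow, black) up to 207 mm; origin centre of the underside
- punch_pot: Bystander: loose red pot 76 mm in diameter, 105 mm high, with punches up to 175 mm; origin centre of the underside; stands near the lever
- polish_jar: Bystander: loose jar 56 mm in diameter, 60 mm high, black cap; origin centre of the underside; stands near the lever
- ring_tray: Bystander: loose white tray 90 x 120 x 25 mm with brass rings; origin centre of the underside
- handpiece: Bystander: loose metal handpiece 155 mm long lying on the bench, 24 mm thick; origin under its middle
- flat_file: Bystander: loose file with wooden handle, 270 mm long, 22 mm thick, lying on the bench; origin near its middle

How it is judged:
By the outcome, as a careful person would: the job done as asked, in the order asked, and still so for the second after the job is handed in, with the robot touching nothing.
It also fails if it takes over 67 s, if anything falls off the work surface, if the arm or the gripper's body presses on something with over 40 N, if the wrist force passes 120 N, or if a joint passes its speed limit or range.

## Working session

There is one attempt and no reset: what is moved stays moved. The work goes in short steps, Python scripts to look and compute and a tool call to move; the robot and the scene stay as the last step left them, time stands still between calls to the robot, and variables do not carry over. Pictures are saved under pics/ and viewed, at most 11 in all, crops included, and the job is handed in when it is done.

Besides the shell and the picture viewer there is one more tool, called after "Emit:" by a JSON object that holds its "method" and its "body". move_arm: Moves the arm, as the interface text tells. Its arguments: {"type":"object","properties":{"moves":{"type":"array","items":{"type":"array"}},"grip_force":{"type":"number"}},"required":["moves"]}

```bash
mkdir -p pics; ls; cat > h.py <<'E'
import numpy as np,cv2
from workcell import ctrl,imaging
def K(c):
    f=192/np.tan(np.radians(c["vertical_fov"])/2); return f
def ray(c,u,v):
    f=K(c); d=np.array([(u-c["cx"])/f,(v-c["cy"])/f]); s=d.copy()
    for _ in range(20): s=d/(1+c["k1"]*(s@s))
    P=np.array(c["pose"]); r=P[:3,:3]@np.array([s[0],-s[1],-1]); return P[:3,3],r/np.linalg.norm(r)
def onz(c,u,v,z):
    o,r=ray(c,u,v); return o+r*(z-o[2])/r[2]
def proj(c,p):
    P=np.array(c["pose"]); q=P[:3,:3].T@(np.asarray(p)-P[:3,3]); s=np.array([q[0],-q[1]])/-q[2]
    s=s*(1+c["k1"]*(s@s)); return s*K(c)+[c["cx"],c["cy"]]
def tri(rs):
    A=0;b=0
    for o,r in rs:
        M=np.eye(3)-np.outer(r,r);A=A+M;b=b+M@o
    return np.linalg.solve(A,b)
def cap(n,f=None):
    c=imaging.calibration(n); im=np.array(imaging.capture(n))
    if f: cv2.imwrite('pics/'+f,im[:,:,::-1])
    return im,c
E
python3 - <<'E'
from h import *
a,c1=cap('top');b,c2=cap('side')
cv2.imwrite('pics/t.png',a[:,:,::-1]);cv2.imwrite('pics/s.png',b[:,:,::-1])
np.set_printoptions(precision=3,suppress=True)
for c in(c1,c2):print(c)
s=ctrl.read_state();print(s)
E
```

```text
pics
{'vertical_fov': 43.507725352613164, 'cx': 249.1251163330979, 'cy': 188.7816485236485, 'k1': -0.18550414578234756, 'pose': array([[-0.003,  0.997, -0.072,  0.482],
       [-1.   , -0.003,  0.009,  0.004],
       [ 0.008,  0.072,  0.997,  1.684],
       [ 0.   ,  0.   ,  0.   ,  1.   ]])}
{'vertical_fov': 57.38146300060667, 'cx': 260.2314702056916, 'cy': 182.9537971464757, 'k1': 0.02749520445914028, 'pose': array([[-0.965,  0.162, -0.204,  0.37 ],
       [-0.26 , -0.557,  0.789,  0.775],
       [ 0.014,  0.815,  0.58 ,  0.725],
       [ 0.   ,  0.   ,  0.   ,  1.   ]])}
{'t': 0.1, 'joint_positions': array([ 1.265,  0.537, -0.004,  1.539,  0.003,  1.067, -0.071]), 'qd': array([-0.001, -0.001,  0.   , -0.003, -0.   , -0.001, -0.   ]), 'effort': array([  0.002, -57.207,   0.994, -25.223,  -0.056,   0.014,   0.   ]), 'tool_pos': array([ 0.154, -0.631,  0.252]), 'orientation': array([-3.118, -0.376,  0.   ]), 'contact_force': array([ 0.521,  0.083, -0.569]), 'moment': array([-0.054, -0.034, -0.021]), 'grip_force': 0.0, 'grip_width': 0.0880307828815385}
```

View pics/t.png

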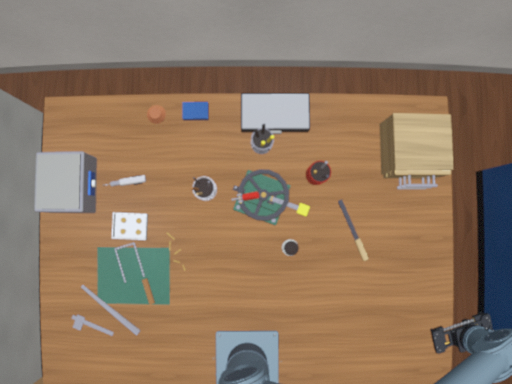

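View pics/s.png

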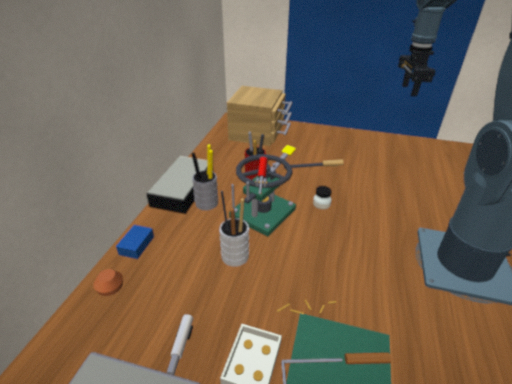

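The top view shows the wheel at about (263,195), the red grip running from about (241,198) to (258,195) on its left (+y) side, and the yellow pad at (303,210). Around it are the red pot at (318,173), the jar at (290,247), the plier can at (263,140) and the file can at (204,187). The side view shows the wheel at (264,170), the grip at (262,167) and the pad at (289,150).

```bash
python3 - <<'E'
from h import *
np.set_printoptions(precision=4,suppress=True)
a,c1=cap('top');b,c2=cap('side')
def comps(im,m,box):
    x0,y0,x1,y1=box; z=np.zeros_like(m);z[y0:y1,x0:x1]=m[y0:y1,x0:x1]
    n,l,s,c=cv2.connectedComponentsWithStats(z.astype(np.uint8))
    return [(s[i],c[i],l==i) for i in range(1,n) if s[i][4]>8]
def hsv(im): return cv2.cvtColor(im,cv2.COLOR_RGB2HSV).astype(int)
ha,hb=hsv(a),hsv(b)
yel=lambda h:(h[...,0]>22)&(h[...,0]<35)&(h[...,1]>150)&(h[...,2]>120)
red=lambda h:((h[...,0]<6)|(h[...,0]>174))&(h[...,1]>180)&(h[...,2]>90)
R={}
for n,h,c,box in(('top',ha,c1,(225,120,340,260)),('side',hb,c2,(190,110,340,240))):
    for k,f in(('yel',yel),('red',red)):
        for s,ce,l in comps(None,f(h),box):
            p=np.argwhere(l)[:,::-1]; q=p-ce; w,v=np.linalg.eigh(q.T@q); d=v[:,1]; t=q@d
            print(n,k,s,ce,'ends',ce+d*t.min(),ce+d*t.max())
# wheel rim in top: dark pixels near
g=(a.max(2)<95)&(ha[...,1]<110)
for s,ce,l in comps(None,g,(225,160,300,230)):
    if s[4]>100:
        cnt=max(cv2.findContours(l.astype(np.uint8),0,1)[0],key=len)
        print('dark',s,ce,cv2.fitEllipse(cv2.convexHull(cnt)))
for nm,im,bx in(('tc',a,(220,120,340,260)),('sc',b,(190,110,340,240))):
    x0,y0,x1,y1=bx; cr=cv2.resize(im[y0:y1,x0:x1],None,fx=4,fy=4,interpolation=cv2.INTER_CUBIC)
    cv2.imwrite(f'pics/{nm}.png',cr[:,:,::-1])
A=cv2.imread('pics/tc.png');B=cv2.imread('pics/sc.png');
cv2.imwrite('pics/tc2.png',A)
E
```

```text
top yel [268 136   6   6  13] [270.3077 138.0769] ends [272.1554 136.1489] [267.7427 140.7534]
top yel [261 142   4   3  10] [262.5 143. ] ends [264.1 142.2] [260.9 143.8]
top yel [298 204  12  12  75] [303.0533 209.9067] ends [304.8013 204.2475] [301.6125 214.5715]
top red [243 193  15   7  68] [250.4559 195.6765] ends [257.262  194.4251] [243.1863 197.0131]
side yel [207 144   6  34 168] [209.5    160.5298] ends [209.1754 143.977 ] [209.8234 177.0231]
side yel [282 145  14  10  96] [288.3229 149.4062] ends [295.0574 149.0313] [281.8756 149.7652]
side red [245 157  23  19 244] [257.6885 165.8115] ends [267.3053 165.2525] [244.9739 166.5506]
side red [248 175   8   4  17] [251.2941 176.1765] ends [255.0576 175.2286] [248.0015 177.0058]
```

View pics/tc.png

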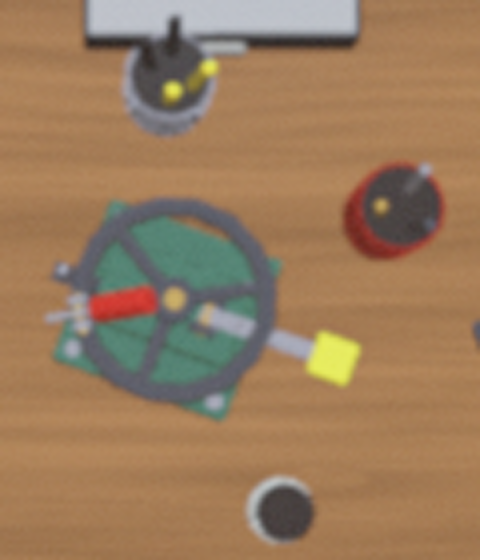

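View pics/sc.png

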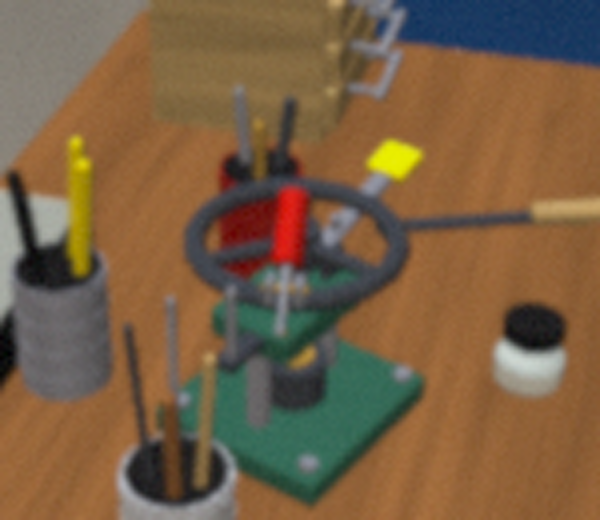

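The crops show the brass cap at (174,299), the red grip from (91,307) to (156,298), the hinge near (79,311), the stop post at (62,270) and the pad at (333,358). In the side crop the grip runs from (287,262) to (292,192).

```bash
python3 - <<'E'
from h import *
np.set_printoptions(precision=4,suppress=True)
c1=imaging.calibration('top');c2=imaging.calibration('side')
T=lambda x,y:(220+x/4-.375,120+y/4-.375)
S=lambda x,y:(190+x/4-.375,110+y/4-.375)
hub=onz(c1,*T(174,299),.182); rim=onz(c1,*T(175.5,299.5),.168)
print('hub',hub,'rimc',rim)
pad=tri([ray(c1,*T(333,358)),ray(c2,*S(396,159))]);print('pad',pad, np.linalg.norm((pad-hub)[:2]))
ge=tri([ray(c1,*T(157,298)),ray(c2,*S(292,194))]);gs=tri([ray(c1,*T(91,307)),ray(c2,*S(287,258))])
print('gripend',ge,'start',gs)
hi=onz(c1,*T(79,311),.175);print('hinge',hi,np.linalg.norm((hi-hub)[:2]))
post=onz(c1,*T(62,270),.178);print('post',post,np.linalg.norm((post-hub)[:2]))
for n,p in(('pad',pad),('hinge',hi),('post',post),('gs',gs),('ge',ge)):
    d=(p-hub);print(n,np.degrees(np.arctan2(d[1],d[0])),np.hypot(d[0],d[1]))
h=np.array([hi[0],hi[1],.175]);print('handle elev',np.degrees(np.arctan2(ge[2]-.175,np.linalg.norm((ge-h)[:2]))))
print('jar',onz(c1,*T(285,513),.06),'redpot',onz(c1,*T(402,205),.105),'plier',onz(c1,*T(172,75),.105),'filecan',onz(c1,204,188,.105))
print('bolts',[onz(c1,*T(*q),.027) for q in((72,347),(213,402))])
E
```

```text
hub [ 0.5735 -0.0525  0.182 ] rimc [ 0.574  -0.0542  0.168 ]
pad [ 0.5267 -0.1783  0.1715] 0.13419529007255307
gripend [ 0.5735 -0.0381  0.2132] start [0.5657 0.0121 0.1936]
hinge [0.5647 0.0219 0.175 ] 0.07493548377929612
post [0.5968 0.0351 0.178 ] 0.0907064865976614
pad -110.43132470153049 0.13419529007255307
hinge 96.75276032013146 0.07493548377929614
post 75.12421325025 0.0907064865976614
gs 96.90238833623968 0.06512129787691649
ge 90.04191703024426 0.01443563512872742
handle elev 32.2493632883542
jar [ 0.3999 -0.1499  0.06  ] redpot [ 0.6558 -0.2453  0.105 ] plier [ 0.7647 -0.0549  0.105 ] filecan [0.5998 0.1392 0.105 ]
bolts [array([0.5418, 0.0297, 0.027 ]), array([ 0.494 , -0.0915,  0.027 ])]
```

Emit:
{"method": "move_arm", "body": {"moves": [[[0,0,0],[0,0,-1],-1],[[0,0,0],[0,0,-1],-1],[[0,0,0],[0,0,-1],-1],[[0,0,0],[0,0,-1],-1],[[0,0,0],[0,0,-1],-1],[[0,0,0],[0,0,-1],-1],[[0,0,0],[0,0,-1],-1],[[0,0,0],[0,0,-1],-1],[[0,0,0],[0,0,-1],-1],[[0,0,0],[0,0,-1],-1],[[0,0,0],[0,0,-1],-1],[[0,0,0],[0,0,-1],-1],[[0,0,0],[0,0,-1],-1],[[0,0,0],[0,0,-0.8],-1]]}}

```text
t: 1.95
tool_pos: [0.1542, -0.6313, 0.2524]
orientation: [-2.087, -2.347, -0.0]
contact_force: [0.0, -0.8, -0.1]
grip_width: 0.0003
grip_force: 0.0
```

Emit:
{"method": "move_arm", "body": {"moves": [[[0.9,0.9,0],[0,0,0],-1],[[0.9,0.9,0],[0,0,0],-1],[[0.9,0.9,0],[0,0,0],-1],[[0.9,0.9,0],[0,0,0],-1],[[0.9,0.9,0],[0,0,0],-1],[[0.9,0.9,0],[0,0,0],-1],[[0.9,0.9,0],[0,0,0],-1],[[0.9,0.9,0],[0,0,0],-1],[[0.9,0.9,0],[0,0,0],-1],[[0.9,0.9,0],[0,0,0],-1],[[0.9,0.9,0],[0,0,0],-1],[[0.9,0.9,0],[0,0,0],-1],[[0.9,0.9,0],[0,0,0],-1],[[0.9,0.9,0],[0,0,0],-1],[[0.9,0.9,0],[0,0,0],-1],[[0.9,0.9,0],[0,0,0],-1],[[0.9,0.9,0],[0,0,0],-1],[[0.9,0.9,0],[0,0,0],-1],[[0.9,0.9,0],[0,0,0],-1],[[0,0,0],[0,0,0],-1]]}}

```text
t: 4.45
tool_pos: [0.5316, -0.1553, 0.2527]
orientation: [-2.086, -2.349, -0.002]
contact_force: [-0.0, 0.4, 0.6]
grip_width: 0.0006
grip_force: 0.0
```

```bash
python3 - <<'E'
from h import *
np.set_printoptions(precision=4,suppress=True)
im,c=cap('wrist','w1.png')
print(c)
for p in([.5735,-.0525,.182],[.5647,.0219,.175],[.5267,-.1783,.1715],[.574,-.038,.213]):print(proj(c,p))
print(ctrl.read_state()['joint_positions'])
E
```

```text
{'vertical_fov': 59.07234057107669, 'cx': 254.73575147739012, 'cy': 190.56337794631887, 'k1': -0.04150209606263014, 'pose': array([[ 0.9931, -0.1107, -0.039 ,  0.5221],
       [ 0.1174,  0.9411,  0.3172, -0.0724],
       [ 0.0015, -0.3196,  0.9475,  0.3852],
       [ 0.    ,  0.    ,  0.    ,  1.    ]])}
[349.2002  51.5984]
[355.9975 -98.3338]
[242.9321 236.2005]
[374.0801  14.1824]
[ 0.6202  0.4256 -0.5342  1.7735  0.2505  1.0109  0.1069]
```

View pics/w1.png

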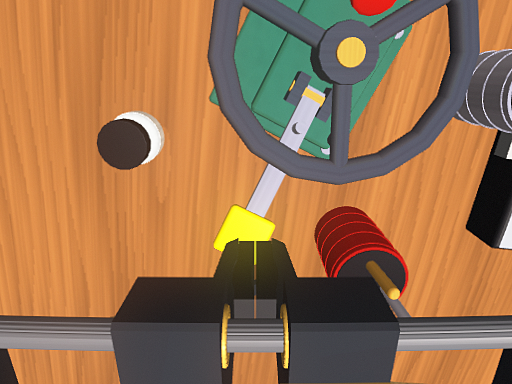

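The wrist view shows the brass cap at (351,51), within 2 px of my prediction, so the hub position holds. Next I place the closed finger behind the grip end.

Emit:
{"method": "move_arm", "body": {"moves": [[[0.79,0.54,0],[0,0,0],-1],[[0.79,0.54,0],[0,0,0],-1],[[0.79,0.54,0],[0,0,0],-1],[[0.79,0.54,0],[0,0,0],-1],[[0,0,0.3],[0,0,0],-1],[[0,0,0.5],[0,0,0],-1],[[0,0,0.5],[0,0,0],-1],[[0,0,0.5],[0,0,0],-1],[[0,0,0.1],[0,0,0],-1],[[0,0,0],[0,0,0],-1]]}}

```text
t: 5.75
tool_pos: [0.5751, -0.0734, 0.2051]
orientation: [-2.091, -2.344, 0.0]
contact_force: [-0.7, -0.3, 0.2]
grip_width: 0.0004
grip_force: 0.0
```

```bash
python3 - <<'E'
from h import *
cap('wrist','w2.png')
E
```

```text
(no output)
```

View pics/w2.png

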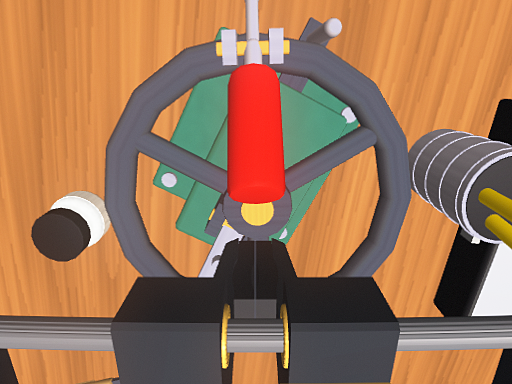

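The finger stands behind the grip end and lines up with it: grip from (255,65) to (257,195), finger at (255,245). I push outward now.

Emit:
{"method": "move_arm", "body": {"moves": [[[0.2,0,0],[0,0,0],-1],[[0.2,0,0],[0,0,0],-1],[[0.2,0,0],[0,0,0],-1],[[0.2,0,-0.05],[0,0,0],-1],[[0.2,0,-0.05],[0,0,0],-1],[[0.2,0,-0.05],[0,0,0],-1],[[0.2,0,-0.1],[0,0,0],-1],[[0.2,0,-0.1],[0,0,0],-1],[[0.2,0,-0.1],[0,0,0],-1],[[0.2,0,-0.1],[0,0,0],-1],[[0.2,0,-0.1],[0,0,0],-1],[[0.2,0,-0.1],[0,0,0],-1]]}}

```text
t: 7.3
tool_pos: [0.5694, -0.0168, 0.2255]
orientation: [2.092, 2.337, -0.001]
contact_force: [0.3, -11.1, 8.2]
grip_width: 0.0005
grip_force: 6.6
```

Emit:
{"method": "move_arm", "body": {"moves": [[[0.15,0,0],[0,0,0],-1],[[0.15,0,0],[0,0,0],-1],[[0.1,0,0],[0,0,0],-1],[[0.1,0,0],[0,0,0],-1],[[0,0,0],[0,0,0],-1]]}}

```text
t: 7.92
tool_pos: [0.568, -0.0062, 0.2251]
orientation: [2.094, 2.335, -0.003]
contact_force: [0.4, -1.4, 0.9]
grip_width: 0.0003
grip_force: 0.5
```

Emit:
{"method": "move_arm", "body": {"moves": [[[0.1,0,0],[0,0,0],-1],[[0.1,0,0],[0,0,0],-1],[[0,0,0],[0,0,0],-1]]}}

```text
t: 8.3
tool_pos: [0.5661, 0.0042, 0.2239]
orientation: [-2.09, -2.345, 0.0]
contact_force: [0.3, -1.8, 0.9]
grip_width: 0.0002
grip_force: 0.8
```

```bash
python3 - <<'E'
from h import *
b,c=cap('side'); cv2.imwrite('pics/s2.png',cv2.resize(b[110:240,190:340],None,fx=4,fy=4)[:,:,::-1])
print(ctrl.read_state()['tool_pos'])
E
```

```text
[0.5660685  0.0042205  0.22383111]
```

View pics/s2.png

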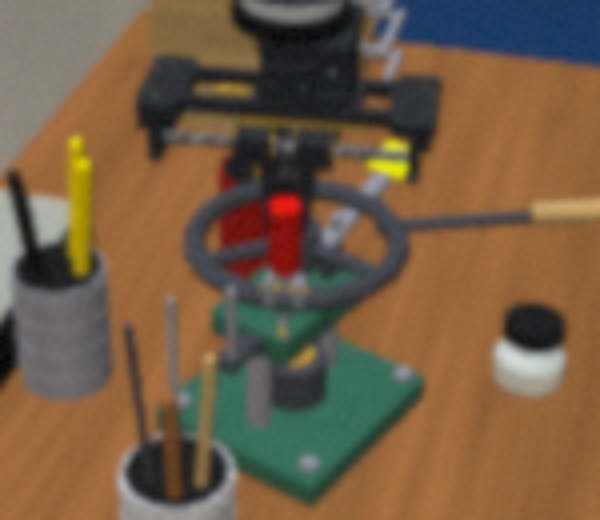

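The grip now looks upright: its end is at crop (285,205), its foot at (285,275). I check that against the projection for several handle angles.

```bash
python3 - <<'E'
from h import *
c=imaging.calibration('side')
u=np.array([-.118,.993,0]);h=np.array([.5737,-.0525,.175])+.075*u
for e in (70,80,87,93):
    a=np.radians(e);p=h+.07*(np.array([0,0,1])*np.sin(a)-u*np.cos(a));q=proj(c,p);print(e,(q-[190-.375,110-.375])*4)
E
```

```text
70 [289.0275442  187.37489187]
80 [286.58744994 192.41980055]
87 [284.76182053 197.84725336]
93 [283.14427388 203.69962582]
```

Emit:
{"method": "move_arm", "body": {"moves": [[[0.12,0,0],[0,0,0],-1],[[0.08,0,0],[0,0,0],-1],[[0,0,0],[0,0,0],-1]]}}

```text
t: 8.72
tool_pos: [0.566, 0.0052, 0.2239]
orientation: [2.092, 2.34, -0.005]
contact_force: [1.7, -9.4, 2.9]
grip_width: 0.0004
grip_force: 5.0
```

The force rose to 9 N with 1 mm of motion, so the grip is at its hard stop, caught. Next is the lever.

Emit:
{"method": "move_arm", "body": {"moves": [[[-0.8,0,0],[0,0,0],-1],[[-0.94,-0.35,0],[0,0,0],-1],[[-0.94,-0.35,0],[0,0,0],-1],[[-0.94,-0.35,0],[0,0,0],-1],[[-0.94,-0.35,0],[0,0,0],-1],[[-0.94,-0.35,0],[0,0,0],-1],[[-0.94,-0.35,0],[0,0,0],-1],[[-0.94,-0.35,0],[0,0,0],-1],[[0,0,0],[0,0,0],-1],[[0,0,0],[0,0,0],-1]]}}

```text
t: 9.98
tool_pos: [0.5261, -0.1803, 0.2239]
orientation: [-2.089, -2.345, -0.002]
contact_force: [1.1, -1.5, 0.1]
grip_width: 0.0002
grip_force: 0.0
```

```bash
python3 - <<'E'
from h import *
im,c=cap('wrist');b,c2=cap('side')
cv2.imwrite('pics/w3.png',np.hstack([im[:,:,::-1],cv2.resize(b[100:210,240:320],(279,384))[:,:,::-1]]))
E
```

```text
(no output)
```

View pics/w3.png

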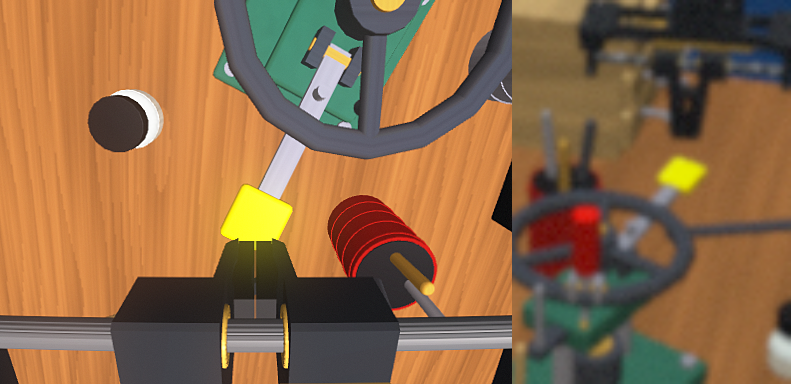

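The pad is at (257,213) in the wrist view, just ahead of the finger, and the grip still stands in the side view at (585,235). The pot at (383,250) is clear.

```bash
python3 - <<'E'
from h import *
c=imaging.calibration('wrist')
for q in((257,213),(290,205),(221,232),(247,186)):print(onz(c,*q,.1715))
print(proj(c,[.5261,-.1803,.21]))
E
```

```text
[ 0.52732466 -0.17283431  0.1715    ]
[ 0.54590199 -0.16560967  0.1715    ]
[ 0.50726872 -0.18758021  0.1715    ]
[ 0.5196688  -0.15689274  0.1715    ]
[253.29673503 256.8687402 ]
```

Emit:
{"method": "move_arm", "body": {"moves": [[[0.05,0,0.4],[0,0,0],-1],[[0,0,0.4],[0,0,0],-1],[[0,0,0.4],[0,0,0],-1],[[0,0,0.2],[0,0,0],-1],[[0,0,0.2],[0,0,0],-1],[[0,0,0.2],[0,0,0],-1],[[0,0,0.2],[0,0,0],-1],[[0,0,0.2],[0,0,0],-1]]}}

```text
t: 11.08
tool_pos: [0.5256, -0.1818, 0.1695]
orientation: [2.091, 2.343, -0.003]
contact_force: [-0.6, -0.9, 2.5]
grip_width: 0.0006
grip_force: 0.7
```

Emit:
{"method": "move_arm", "body": {"moves": [[[0,0,0.2],[0,0,0],-1],[[0,0,0.2],[0,0,0],-1],[[0,0,0.2],[0,0,0],-1],[[0,0,0.2],[0,0,0],-1]]}}

```text
t: 11.58
tool_pos: [0.5255, -0.1798, 0.1483]
orientation: [-2.09, -2.344, -0.0]
contact_force: [0.2, -0.5, 0.9]
grip_width: 0.0009
grip_force: 0.0
```

Emit:
{"method": "move_arm", "body": {"moves": [[[0,0,0.2],[0,0,0],-1],[[0,0,0.2],[0,0,0],-1],[[0,0,0],[0,0,0],-1]]}}

```text
t: 11.95
tool_pos: [0.5258, -0.1802, 0.1387]
orientation: [-2.091, -2.345, -0.0]
contact_force: [0.4, 0.6, 2.0]
grip_width: 0.0003
grip_force: 0.7
```

Emit:
{"method": "move_arm", "body": {"moves": [[[0,0,-0.6],[0,0,0],-1],[[0,0,-1],[0,0,-1],-1],[[0,0,-1],[0,0,-1],-1],[[0,0,-1],[0,0,-1],-1],[[0,0,-1],[0,0,-1],0],[[0,0,-0.6],[0,0,-1],0],[[0,0,-0.3],[0,0,-1],0],[[0,0,0],[0,0,-1],0],[[0,0,0],[0,0,-1],0],[[0,0,0],[0,0,-1],0],[[0,0,0],[0,0,-1],0],[[0,0,0],[0,0,-1],0],[[0,0,0],[0,0,-1],0],[[0,0,0],[0,0,-1],0],[[0,0,0],[0,0,-1],0],[[0,0,0],[0,0,-1],0],[[0,0,0],[0,0,-1],0],[[0,0,0],[0,0,0],0]]}}

```text
t: 14.2
tool_pos: [0.5256, -0.1806, 0.2773]
orientation: [-0.341, 3.123, -0.001]
contact_force: [0.1, -0.1, 0.2]
grip_width: 0.0441
grip_force: 0.0
```

```bash
python3 - <<'E'
from h import *
np.set_printoptions(precision=4,suppress=True)
from scipy.spatial.transform import Rotation as R
b,c2=cap('side')
h=cv2.cvtColor(b,cv2.COLOR_RGB2HSV).astype(int)
m=(h[...,0]>22)&(h[...,0]<35)&(h[...,1]>150)&(h[...,2]>120);m[:,:270]=0;m[:,320:]=0;m[:120]=0;m[200:]=0
p=np.argwhere(m)[:,::-1];print('pad px',len(p),p.mean(0), 'pred up',proj(c2,[.5267,-.1783,.1715]),'down',proj(c2,[.5267,-.1783,.1185]))
s=ctrl.read_state();r=R.from_rotvec(s['orientation']).as_matrix();print(s['joint_positions'],s['tool_pos'],np.degrees(np.arctan2(r[1,0],r[0,0])))
cv2.imwrite('pics/s4.png',cv2.resize(b[100:250,190:340],None,fx=4,fy=4)[:,:,::-1])
E
```

```text
pad px 37 [289.7568 161.4324] pred up [288.4701 149.3674] down [287.4717 163.6244]
[ 0.9303  0.5063 -0.9193  1.728   0.4412  1.1289  1.6648] [ 0.5256 -0.1806  0.2771] -167.59961684292588
```

The lever stays down on its own: the pad is at (290,161) against (287,164) predicted for down. Next I wind the wrist back and go above the grip.

Emit:
{"method": "move_arm", "body": {"moves": [[[0,0,0],[0,0,-1],0],[[0,0,0],[0,0,-1],0],[[0,0,0],[0,0,-1],0],[[0,0,0],[0,0,-1],0],[[0,0,0],[0,0,-1],0],[[0,0,0],[0,0,-1],0],[[0,0,0],[0,0,-1],0],[[0,0,0],[0,0,0],0]]}}

```text
t: 15.25
tool_pos: [0.5256, -0.1805, 0.2767]
orientation: [1.436, -2.794, 0.0]
contact_force: [-0.3, -0.9, 0.0]
grip_width: 0.0441
grip_force: 0.0
```

```bash
cat > st.py <<'E'
from h import *
from scipy.spatial.transform import Rotation as R
np.set_printoptions(precision=4,suppress=True)
s=ctrl.read_state();r=R.from_rotvec(s['orientation']).as_matrix();p=s['tool_pos'];d=p-np.array([.5737,-.0525,0])
print(s['t'],s['joint_positions'],p,'yaw',np.degrees(np.arctan2(r[1,0],r[0,0])),'tilt',r[:2,2],'rad',np.hypot(*d[:2]),'ang',np.degrees(np.arctan2(d[1],d[0])),s['contact_force'],s['grip_width'])
E
python3 st.py
```

```text
15.25 [ 1.0257  0.5805 -1.0847  1.7236  0.552   1.1805  2.3083] [ 0.5256 -0.1805  0.2767] yaw -125.6099624532211 tilt [-0.0001 -0.0001] rad 0.13675417754645072 ang -110.59282655087775 [-0.2998 -0.8848  0.0133] 0.04411356669732428
```

Emit:
{"method": "move_arm", "body": {"moves": [[[-0.84,0.39,0],[0,0,0],0],[[-0.84,0.39,0],[0,0,0],0],[[-0.84,0.39,0],[0,0,0],0],[[-0.84,0.39,0],[0,0,0],0],[[-0.84,0.39,0],[0,0,0],0],[[-0.84,0.39,0],[0,0,0],0],[[-0.84,0.39,0],[0,0,0],0],[[-0.84,0.39,0],[0,0,0],0],[[-0.84,0.39,0],[0,0,0],0],[[0,0,0],[0,0,0],0],[[0,0,0],[0,0,0],0]]}}

```text
t: 16.62
tool_pos: [0.5638, 0.0233, 0.2764]
orientation: [1.436, -2.793, 0.001]
contact_force: [-0.3, -0.9, 0.2]
grip_width: 0.0441
grip_force: 0.0
```

```bash
python3 st.py; python3 - <<'E'
from h import *
im,c=cap('wrist','w5.png'); h=cv2.cvtColor(im,cv2.COLOR_RGB2HSV).astype(int)
m=((h[...,0]<6)|(h[...,0]>174))&(h[...,1]>180)&(h[...,2]>90)
n,l,s,ce=cv2.connectedComponentsWithStats(m.astype(np.uint8))
for i in range(1,n):
    if s[i][4]>150: print(s[i],ce[i])
print(proj(c,[.5637,.0263,.245]),proj(c,[.5655,.022,.191]),proj(c,[.5737,-.0525,.182]))
E
```

```text
16.625 [ 0.6355  0.5913 -1.0701  1.7025  0.5562  1.188   1.9394] [0.5638 0.0233 0.2764] yaw -125.58466759660547 tilt [-0.0003 -0.001 ] rad 0.07646256431212996 ang 97.44913563772668 [-0.3342 -0.8711  0.1756] 0.04408644930413156
[   0    0   79   38 2202] [40.30063579 17.49091735]
[ 239  191   40   67 2136] [257.11657303 225.23595506]
[259.4466183  243.99866392] [252.70626991 203.92943884] [177.12306777 120.39448964]
```

View pics/w5.png

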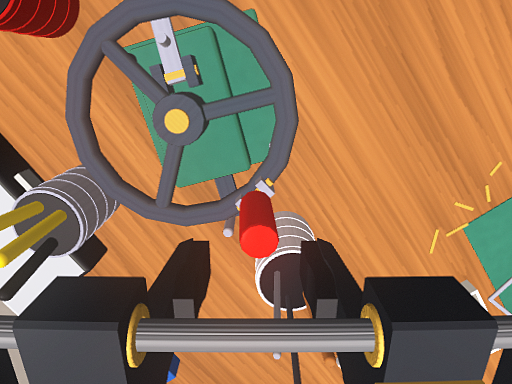

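The red grip's top is at (259,237), between the open fingers as predicted, and the wheel has not moved. I turn a little further, lower and grasp lightly.

Emit:
{"method": "move_arm", "body": {"grip_force": 5, "moves": [[[0,0,0],[0,0,-1],0],[[0,0,0],[0,0,-1],0],[[0,0,0],[0,0,-1],0],[[0,0,0.5],[0,0,0],0],[[0,0,0.6],[0,0,0],0],[[0,0,0.6],[0,0,0],0],[[0,0,0.55],[0,0,0],0],[[0,0,0],[0,0,0],0],[[0,0,0],[0,0,0],-1],[[0,0,0],[0,0,0],-1],[[0,0,0],[0,0,0],-1],[[0,0,0],[0,0,0],-1]]}}

```text
t: 18.18
tool_pos: [0.5639, 0.0247, 0.2207]
orientation: [-1.858, 2.532, -0.0]
contact_force: [-1.9, 0.6, 4.1]
grip_width: 0.022
grip_force: 5.0
```

```bash
python3 st.py
```

```text
18.175 [ 0.6361  0.687  -1.0893  1.7563  0.6728  1.1244  2.1656] [0.5639 0.0247 0.2207] yaw -107.45045581826189 tilt [0.0005 0.0002] rad 0.07784219056750927 ang 97.19876239139357 [-1.9102  0.5617  4.1327] 0.021996820875589244
```

Emit:
{"method": "move_arm", "body": {"moves": [[[-0.12,-0.303,0],[0,0,1],-1],[[-0.12,-0.303,0],[0,0,1],-1],[[-0.12,-0.303,0],[0,0,1],-1],[[-0.12,-0.303,0],[0,0,1],-1],[[-0.12,-0.303,0],[0,0,1],-1],[[-0.12,-0.303,0],[0,0,1],-1],[[-0.12,-0.303,0],[0,0,1],-1]]}}

```text
t: 19.05
tool_pos: [0.6179, 0.0118, 0.2206]
orientation: [0.823, -3.031, -0.001]
contact_force: [-3.6, 1.3, 4.5]
grip_width: 0.0219
grip_force: 5.0
```

```bash
python3 st.py
```

```text
19.05 [ 0.5058  0.6868 -0.892   1.6187  0.5791  1.1212  1.5656] [0.6179 0.0118 0.2206] yaw -149.60999345993542 tilt [-0.0005  0.0006] rad 0.07799862888566113 ang 55.50157981683553 [-3.5893  1.2745  4.5418] 0.021932798360148047
```

Emit:
{"method": "move_arm", "body": {"moves": [[[-0.12,-0.303,0],[0,0,1],-1],[[-0.12,-0.303,0],[0,0,1],-1],[[-0.12,-0.303,0],[0,0,1],-1],[[-0.12,-0.303,0],[0,0,1],-1],[[-0.12,-0.303,0],[0,0,1],-1],[[-0.12,-0.303,0],[0,0,1],-1],[[-0.12,-0.303,0],[0,0,1],-1],[[-0.12,-0.303,0],[0,0,1],-1],[[-0.12,-0.303,0],[0,0,1],-1],[[-0.12,-0.303,0],[0,0,1],-1],[[-0.12,-0.303,0],[0,0,1],-1],[[-0.12,-0.303,0],[0,0,1],-1]]}}

```text
t: 20.55
tool_pos: [0.6485, -0.074, 0.2206]
orientation: [1.115, 2.936, 0.004]
contact_force: [1.9, 3.5, 1.4]
grip_width: 0.0217
grip_force: 5.0
```

```bash
python3 st.py
```

```text
20.55 [ 0.4397  0.6476 -0.5948  1.5329  0.3911  1.0807  0.5988] [ 0.6485 -0.074   0.2206] yaw 138.41797420348098 tilt [0.0014 0.0019] rad 0.07785393965173482 ang -16.044573058741154 [1.8563 3.5198 1.4236] 0.021737082355971663
```

Turned 113° so far with low forces, radius still 77.9 mm. I keep going.

Emit:
{"method": "move_arm", "body": {"moves": [[[-0.12,-0.303,0],[0,0,1],-1],[[-0.12,-0.303,0],[0,0,1],-1],[[-0.12,-0.303,0],[0,0,1],-1],[[-0.12,-0.303,0],[0,0,1],-1],[[-0.12,-0.303,0],[0,0,1],-1],[[-0.12,-0.303,0],[0,0,1],-1],[[-0.12,-0.303,0],[0,0,1],-1],[[-0.12,-0.303,0],[0,0,1],-1],[[-0.12,-0.303,0],[0,0,1],-1],[[-0.12,-0.303,0],[0,0,1],-1],[[-0.12,-0.303,0],[0,0,1],-1],[[-0.12,-0.303,0],[0,0,1],-1]]}}

```text
t: 22.05
tool_pos: [0.5761, -0.1302, 0.2207]
orientation: [2.628, 1.719, 0.004]
contact_force: [2.3, 1.6, -0.3]
grip_width: 0.0216
grip_force: 5.0
```

```bash
python3 st.py
```

```text
22.05 [ 0.3869  0.4919 -0.3234  1.7182  0.1836  0.9584 -0.4186] [ 0.5761 -0.1302  0.2207] yaw 66.38034305365099 tilt [0.003  0.0004] rad 0.07770318861295758 ang -88.2174730676863 [ 2.2551  1.5623 -0.2693] 0.021620514298077556
```

Emit:
{"method": "move_arm", "body": {"moves": [[[-0.12,-0.303,0],[0,0,1],-1],[[-0.12,-0.303,0],[0,0,1],-1],[[-0.12,-0.303,0],[0,0,1],-1],[[-0.12,-0.303,0],[0,0,1],-1],[[-0.12,-0.303,0],[0,0,1],-1],[[-0.12,-0.303,0],[0,0,1],-1]]}}

```text
t: 22.8
tool_pos: [0.5301, -0.1168, 0.2206]
orientation: [3.031, 0.822, 0.004]
contact_force: [3.1, -1.0, -1.6]
grip_width: 0.0217
grip_force: 5.0
```

Emit:
{"method": "move_arm", "body": {"moves": [[[-0.12,-0.303,0],[0,0,1],-1],[[-0.12,-0.303,0],[0,0,1],-1]]}}

```text
t: 23.05
tool_pos: [0.5179, -0.1068, 0.2208]
orientation: [3.099, 0.5, 0.005]
contact_force: [3.4, -7.5, 0.1]
grip_width: 0.0216
grip_force: 5.1
```

```bash
python3 st.py
```

```text
23.05 [ 0.2452  0.3753 -0.1586  1.8849  0.0765  0.8836 -1.2016] [ 0.5179 -0.1068  0.2208] yaw 18.344270006353902 tilt [ 0.0033 -0.0015] rad 0.07785998896981788 ang -135.7923816802307 [ 3.4205 -7.5482  0.1226] 0.02157430605104908
```

Emit:
{"method": "move_arm", "body": {"moves": [[[-0.12,-0.303,0],[0,0,1],-1],[[0,0,0],[0,0,0],-1]]}}

```text
t: 23.3
tool_pos: [0.512, -0.1031, 0.2208]
orientation: [3.118, 0.338, 0.003]
contact_force: [1.5, -9.8, 0.0]
grip_width: 0.03
grip_force: 5.0
```

```bash
python3 st.py
```

```text
23.3 [ 0.2211  0.3637 -0.1372  1.9016  0.069   0.8779 -1.3061] [ 0.512  -0.1031  0.2208] yaw 12.370562865961908 tilt [ 0.0023 -0.0047] rad 0.07982366992103136 ang -140.62674767437693 [ 1.5276 -9.7924  0.0387] 0.02996345199551267
```

The fingers yielded (30 mm) while the tangential load rose: the end stop, after 4.1 rad. I realign the jaws to the tangent and give one firmer push to confirm.

Emit:
{"method": "move_arm", "body": {"grip_force": 12, "moves": [[[0,0.15,0],[0,0,-1],-1],[[0,0,0],[0,0,-1],-1],[[0,0,0],[0,0,-1],-1],[[0,0,0],[0,0,-1],-1],[[0,0,0],[0,0,-1],-1],[[0,0,0],[0,0,0],-1],[[0,0,0],[0,0,0],-1]]}}

```text
t: 24.18
tool_pos: [0.5145, -0.1103, 0.2211]
orientation: [2.922, 1.129, 0.004]
contact_force: [6.5, -16.2, -3.4]
grip_width: 0.0214
grip_force: 12.0
```

```bash
python3 st.py
```

```text
24.175 [ 0.3154  0.3749 -0.2404  1.8902  0.1225  0.8832 -0.8196] [ 0.5145 -0.1103  0.2211] yaw 42.253177607801966 tilt [ 0.0061 -0.0079] rad 0.08273042151018227 ang -135.6894048235328 [  6.4731 -16.2136  -3.3861] 0.02138529713512052
```

Emit:
{"method": "move_arm", "body": {"moves": [[[0,-0.15,0],[0,0,0],-1],[[0,0,0],[0,0,0],-1]]}}

```text
t: 24.42
tool_pos: [0.5139, -0.1083, 0.2213]
orientation: [2.919, 1.127, 0.011]
contact_force: [14.6, -19.4, -11.1]
grip_width: 0.0238
grip_force: 11.8
```

```bash
python3 st.py
```

```text
24.425 [ 0.3124  0.3706 -0.241   1.8962  0.123   0.8769 -0.8244] [ 0.5139 -0.1083  0.2213] yaw 42.234892713943566 tilt [ 0.0106 -0.0089] rad 0.08178737348789682 ang -137.0138473539996 [ 14.5574 -19.446  -11.0717] 0.023752260331572517
```

The angle held at -136° under a 24 N push, so the stop is hard. I release the load and lift off.

Emit:
{"method": "move_arm", "body": {"moves": [[[0,0.15,0],[0,0,0],-1],[[0,0.1,0],[0,0,0],-0.2],[[0,0,0],[0,0,0],0],[[0,0,0],[0,0,0],0],[[0,0,0],[0,0,0],0],[[0,0,0],[0,0,0],0]]}}

```text
t: 25.18
tool_pos: [0.5139, -0.105, 0.2202]
orientation: [-2.927, -1.14, 0.0]
contact_force: [0.1, 0.2, 0.0]
grip_width: 0.0444
grip_force: 0.0
```

```bash
python3 st.py
```

```text
25.175 [ 0.3141  0.3778 -0.2461  1.8889  0.1159  0.8888 -0.8163] [ 0.5139 -0.105   0.2202] yaw 42.56952979654207 tilt [-0.0001  0.0001] rad 0.07959996845783464 ang -138.70968590626603 [0.1394 0.1774 0.0075] 0.044352761796764284
```

Free of contact. I lift and check everything with one composite picture.

Emit:
{"method": "move_arm", "body": {"moves": [[[0,0,-0.6],[0,0,0],0],[[0,0,-0.8],[0,0,0],0],[[0,0,-1],[0,0,0],0],[[0,0,-1],[0,0,0],0],[[0,0,-1],[0,0,0],0],[[-1,0,-1],[0,0,0],0],[[-1,0,0],[0,0,0],0],[[-1,0,0],[0,0,0],0],[[-1,0,0],[0,0,0],0],[[-1,0,0],[0,0,0],0],[[0,0,0],[0,0,0],0]]}}

```text
t: 26.55
tool_pos: [0.4211, -0.191, 0.3562]
orientation: [2.928, 1.135, 0.001]
contact_force: [0.4, 0.7, -0.1]
grip_width: 0.0443
grip_force: 0.0
```

```bash
python3 - <<'E'
from h import *
w,c=cap('wrist');b,c2=cap('side');t,_=cap('top')
s=cv2.resize(b[115:240,190:310],(400,416)); s2=cv2.resize(t[120:260,190:340],(400,373))
s=s[:373]
cv2.imwrite('pics/end.png',np.hstack([s,s2])[:,:,::-1])
sx=400/120;print(*[np.round((proj(c2,p)-[190,115])*sx) for p in ([.5175,-.107,.245],[.5737-.045*0,-.0525,.063])])
E
python3 st.py
```

```text
[328.  82.] [244. 275.]
26.7 [ 0.4968  0.1133 -0.1885  1.8735  0.0227  1.1559 -0.5267] [ 0.4227 -0.1889  0.3558] yaw 42.61490309178403 tilt [0.0011 0.0001] rad 0.20348032626362178 ang -137.89697113766474 [0.235  0.6834 0.2311] 0.0443109594053631
```

View pics/end.png

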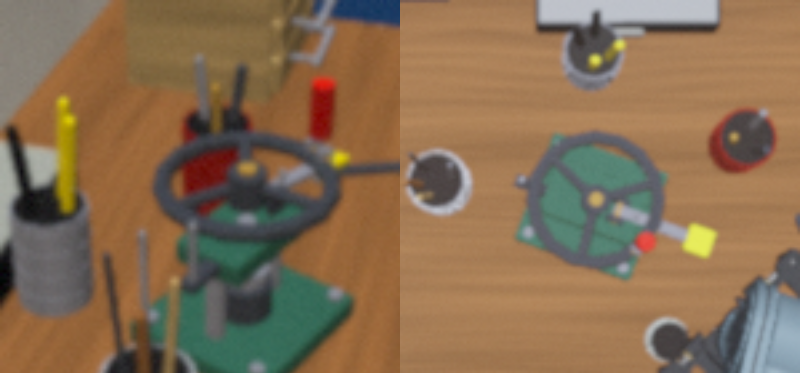

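The grip stands upright ((322,85) to (322,135)), the pad is down at (340,160), the ram is low, and the bystanders are unmoved. I check the grip's angle precisely for any rebound.

```bash
python3 - <<'E'
from h import *
np.set_printoptions(precision=4,suppress=True)
rs=[]
for n,box in(('top',(270,195,290,225)),('side',(278,130,300,162))):
    im,c=cap(n);h=cv2.cvtColor(im,cv2.COLOR_RGB2HSV).astype(int)
    m=((h[...,0]<6)|(h[...,0]>174))&(h[...,1]>150)&(h[...,2]>90);z=np.zeros_like(m);x0,y0,x1,y1=box;z[y0:y1,x0:x1]=m[y0:y1,x0:x1]
    p=np.argwhere(z)[:,::-1];print(n,len(p),p.min(0),p.max(0),p.mean(0))
    if n=='top': q=p.mean(0)
    else: q=(p[:,0].mean(),p[:,1].min()+2.2)
    rs.append(ray(c,*q)); 
    for a in(-125,-130,-135,-140):
        t=np.radians(a);print(a,proj(c,[.5737+.0787*np.cos(t),-.0525+.0787*np.sin(t),.245]))
e=tri(rs);d=e-np.array([.5737,-.0525,0]);print(e,np.degrees(np.arctan2(d[1],d[0])),np.hypot(*d[:2]))
E
```

```text
top 35 [279 208] [285 213] [281.7714 210.4286]
-125 [285.4672 208.0179]
-130 [284.0897 209.841 ]
-135 [282.5572 211.5372]
-140 [280.8814 213.0934]
side 109 [283 138] [290 156] [286.1193 146.9266]
-125 [285.2117 137.3561]
-130 [286.7711 138.2728]
-135 [288.1804 139.2528]
-140 [289.4281 140.2902]
[ 0.5224 -0.1059  0.2424] -133.8594034399433 0.07399307634757646
```

```bash
python3 - <<'E'
from h import *
np.set_printoptions(precision=4,suppress=True)
im,c=cap('wrist','w6.png');h=cv2.cvtColor(im,cv2.COLOR_RGB2HSV).astype(int)
print('hub pred',proj(c,[.5737,-.0525,.182]))
m=((h[...,0]<6)|(h[...,0]>174))&(h[...,1]>150)&(h[...,2]>80)
n,l,s,ce=cv2.connectedComponentsWithStats(m.astype(np.uint8))
for i in range(1,n):
    if s[i][4]>150:
        p=np.argwhere(l==i)[:,::-1]; print(s[i],ce[i],'minAreaRect',cv2.minAreaRect(p.astype(np.float32)))
for a in(-132,-136):
  for e in(80,87,90,93):
    t=np.radians(a);u=np.array([np.cos(t),np.sin(t),0]);H=np.array([.5737,-.0525,.175])+.075*u;k=np.radians(e);d=np.array([0,0,np.sin(k)])-u*np.cos(k)
    print(a,e,proj(c,H+.07*d),proj(c,H+.016*d))
b=cv2.cvtColor(im,cv2.COLOR_RGB2HSV).astype(int);m=(b[...,0]>15)&(b[...,0]<28)&(b[...,1]>120)
q=proj(c,[.5737,-.0525,.182]).astype(int);z=np.zeros_like(m);z[max(q[1]-25,0):q[1]+25,q[0]-25:q[0]+25]=m[max(q[1]-25,0):q[1]+25,q[0]-25:q[0]+25]
n,l,s,ce=cv2.connectedComponentsWithStats(z.astype(np.uint8));print(s[1:],ce[1:])
E
```

```text
hub pred [256.4212 -85.4738]
[248   0  33  32 849] [263.6938  13.4075] minAreaRect ((264.0, 15.5), (31.0, 32.0), 90.0)
[ 376    0   86   69 1529] [404.724   35.0157] minAreaRect ((413.661865234375, 42.643165588378906), (73.92562866210938, 67.54879760742188), 59.931419372558594)
-132 80 [266.0377 -16.1273] [264.9173  14.2705]
-132 87 [267.2137  -1.9035] [265.135   16.8696]
-132 90 [267.6977   4.2896] [265.226   18.0044]
-132 93 [268.1662  10.4927] [265.3152  19.1465]
-136 80 [259.1767 -15.6836] [258.5848  14.675 ]
-136 87 [259.4734  -1.407 ] [258.64    17.2838]
-136 90 [259.5932   4.8077] [258.6628  18.4226]
-136 93 [259.7076  11.0315] [258.6849  19.5687]
[[279  16   2   7  14]
 [243  18   4   8  26]
 [258  32   8   5  29]
 [277  41   1   1   1]
 [279  40   1   1   1]
 [274  42   2   2   2]
 [270  45   1   1   1]
 [272  44   1   1   1]
 [266  47   1   1   1]
 [268  46   1   1   1]
 [263  48   2   2   2]
 [259  51   1   1   1]
 [261  50   1   1   1]
 [255  53   1   1   1]
 [257  52   1   1   1]
 [250  56   1   1   1]
 [233  63   1   1   1]] [[279.5     19.    ]
 [244.4231  21.1154]
 [261.6207  33.5862]
 [277.      41.    ]
 [279.      40.    ]
 [274.5     42.5   ]
 [270.      45.    ]
 [272.      44.    ]
 [266.      47.    ]
 [268.      46.    ]
 [263.5     48.5   ]
 [259.      51.    ]
 [261.      50.    ]
 [255.      53.    ]
 [257.      52.    ]
 [250.      56.    ]
 [233.      63.    ]]
```

View pics/w6.png

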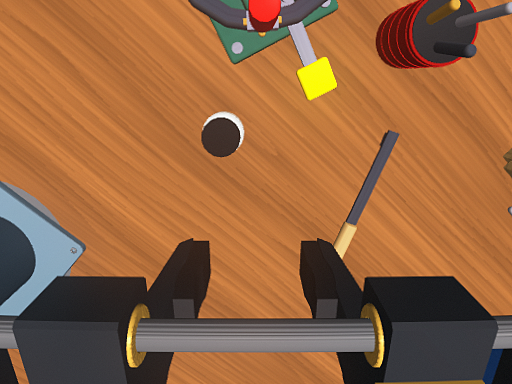

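The wrist view shows the grip's end disc at (264,11), which matches the caught 93° at wheel direction -134°, and the pad at (316,79) is down. The release never pulled the grip backwards, so I hand in.

```bash
python3 -c "
from workcell import ctrl
print(ctrl.job_done())"
```

```text
the job is handed in; nothing more can be done
None
```

The job is handed in at about 27 s: the grip is caught upright, the lever is held down, and the wheel was cranked clockwise about 4.1 rad to its hard stop, so the ram should be on the blank, with the arm clear and the pots and tools unmoved as far as the pictures show.

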